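# Sort inspected lenses and cameras into their trays

## Robot

A 6-joint arm with a two-finger parallel gripper is mounted at the origin on the work surface. World frame = base frame: x ahead of the robot, y to its left, z up, the work surface at z = 0. Lengths are in mm, angles in rad, forces in N, time in s.
With the tool pointing down it reaches from about 375 to 750 mm from the base axis. Payload 9 kg.
Tool frame: the origin (TCP) lies at the very end of the fingers, on their centre line; the grasp point (between the pads) lies 19 mm behind it (env.grip_depth is the distance from the TCP to the grasp point, in mm); z points along the fingers, y is the direction in which the jaws open and shut (so a half turn about z gives the same grasp; the last joint's range is limited). The gripper opens to 85 mm and grips with 20 to 120 N. Pads are 22 mm wide; open, the fingers measure 114 mm over their backs; the gripper's body (76 mm by 85 mm) begins 54 mm behind the grasp point. The pads swing forward as they close: fully open they stand 13 mm farther back than shut.
Start: joints at [-1.497, 0.104, 0.097, 1.564, 0, 1.353], TCP at [172.615, -574.666, 231.331] pointing down, gripper open.
Joint ranges: [-2.99, 2.99], [-0.84, 1.86], [-1.1, 1.16], [-1.84, 2.11], [-1.51, 1.56], [-3.14, 3.14]. Speed limits (rad/s): [2.22, 2.22, 2.57, 3.14, 3.14, 3.14].

## Interface

Orientations are given as a rotation vector (axis times angle).
In Python, from bench import env gives the robot as it stands.
- The arm moves only by the tool jog_arm, never from a script. Its argument "increments" is a list of rows, each an object with "translation": the shift along the tool's x, y, z in mm, a list of three; "yaw": the turn about the tool's z in degrees; "jaw": the opening, from 0 (shut) to 1 (fully open). A call has 1 to 12 rows; each row shifts and turns the commanded pose from where the row before left it, along the tool's axes as they then stand; what a row does not reach is not made up. A row lasts 1/12 s, in which the tool goes at most 41.7 mm and 7.16 degrees, less where a joint would pass 70% of its speed; a pose out of reach is approached as far as the arm can. A call is refused whole if a number of a shift passes 41.7 or a number of a turn 7.16, either way. A call with a gripper value outside its range is refused whole. The fingers move at their own pace and stop on an object; "force" is the grip in N (left out, the last holds). Time passes only in rows, so rows that do not move let the fingers close. It gives the time, the measured TCP pose, the force and the opening at its end, in the units of the state.
- env.get_state(): the state, without advancing time (a new reading comes with each control period).
- env.grab_frame(name): name is "scene" or "side" or "wrist"; returns a dict with "img" (420x560x3 uint8, blue, green, red), "z_map" (420x560 float32, mm along the optical axis (not along the pixel's ray), 0 where there is no reading), "fx", "fy", "cx", "cy" (pixels), "rvec" (rotation vector, rad) and "tvec" (3), from world to camera coordinates, as OpenCV has them; the wrist camera has in their place "mount" (4x4, takes a point from camera to tool coordinates, whose origin is the TCP and whose axes are the flange's). Camera axes: x right, y down, z forward; pixel columns grow to the right and rows downward; lengths in mm; the calibration is good to about 2 mm. A picture is of the moment at which its call begins: read the wrist's pose just before it.
- env.finish_job(): hands the job in, once; it reports no verdict.
The state is a dict: "clock": time; "joint_positions": joint angles; "joint_vel": joint speeds; "joint_efforts": joint torques, N m; "ee_pos": TCP position; "tcp_rot": TCP orientation; "force": force on the tool from outside, world axes, zero at the start; "moment": the same for the moment, N m; "width": opening from 0.0 (shut) to 1.0 (fully open).
Only numpy, scipy, OpenCV 4.12 (cv2) and the standard library are available. Lean on these libraries where they do the work, as an engineer would, in place of code of your own. Each camera call takes 0.05 s, during which the arm holds its last target.

## Task

The inspection is finished: sort the five parts on the blue mat into the trays. Anything wearing a red cap is a reject and goes into the red tray; of the rest, the two lenses go into the blue tray and the camera into the green tray. Set each part down upright on the floor of its own bay, one part to a bay, without dropping it, and leave the tweezer stand and the amber jar where they are.

Things in the scene. Friction and masses are not known exactly. Their poses are not given: they have to be found in the camera images.
- lens_a: Upright black cylindrical machine-vision lens, 34 mm in diameter and 36 mm tall, smooth straight sides; pale blue-grey glass front on top, no cap: a good lens. Origin: centre of its underside; z up. Stands in the row on the blue mat. Loose, 40 to 100 g.
- lens_b: Upright black cylindrical machine-vision lens, 34 mm in diameter and 36 mm tall, smooth straight sides; pale blue-grey glass front on top, no cap: the second good lens, the same as the first and interchangeable with it. Origin: centre of its underside; z up. Stands in the row on the blue mat. Loose, 40 to 100 g.
- camera_good: Silver block-shaped camera body, 40 mm along its x, 32 mm along its y, 36 mm tall, vertical sides; black mount ring on top with a small green sensor in it, no cap: the good camera. x points away from the robot within 23 degrees. Origin: centre of its underside; z up. Stands in the row on the blue mat. Loose, 40 to 100 g.
- lens_reject: Upright black cylindrical machine-vision lens, 34 mm in diameter and 36 mm tall, smooth straight sides; a flat red cap, 26 mm across and 2 mm thick, on top of that (38 mm in all): a reject. Origin: centre of its underside; z up. Stands in the row on the blue mat. Loose, 40 to 100 g.
- camera_reject: Silver block-shaped camera body, 40 mm along its x, 32 mm along its y, 36 mm tall, vertical sides; a flat red cap, 26 mm across and 2 mm thick, on top of that (38 mm in all): a reject. x points away from the robot within 23 degrees. Origin: centre of its underside; z up. Stands in the row on the blue mat. Loose, 40 to 100 g.
- tray_blue: Blue fixed two-bay tray, 140 mm along its x, 72 mm along its y, 12 mm tall. Floor 3 mm thick; walls and a divider across x = 0, 4 mm thick, stand 9 mm above it. Two bays, 64 x 64 mm inside, centres at x = +34 mm and x = -34 mm, y = 0. Origin: centre of its underside; z up; x points away from the robot within 17 degrees. For the two good lenses.
- tray_green: Green fixed two-bay tray, 140 mm along its x, 72 mm along its y, 12 mm tall. Floor 3 mm thick; walls and a divider across x = 0, 4 mm thick, stand 9 mm above it. Two bays, 64 x 64 mm inside, centres at x = +34 mm and x = -34 mm, y = 0. Origin: centre of its underside; z up; x points away from the robot within 17 degrees. For the good camera (either bay; the other stays empty).
- tray_red: Red fixed two-bay tray, 140 mm along its x, 72 mm along its y, 12 mm tall. Floor 3 mm thick; walls and a divider across x = 0, 4 mm thick, stand 9 mm above it. Two bays, 64 x 64 mm inside, centres at x = +34 mm and x = -34 mm, y = 0. Origin: centre of its underside; z up; x points away from the robot within 17 degrees. For the two rejects.
- tweezer_stand: Bystander, not to be disturbed: loose blue stand, foot 60 x 70 mm, 127 mm tall, holding two white tweezers, at the robot's left. Origin: centre of its underside.
- wipe_jar: Bystander, not to be disturbed: loose amber jar with a white lid, 64 mm in diameter and 85 mm tall, at the robot's right. Origin: centre of its underside.
There are look-alikes about, which are no part of the job. Leave any yellow look-alike of the lens_b alone.

How it is judged:
By the outcome, as a careful person would: the job done as asked, in the order asked, and still so for the second after the job is handed in, with the robot touching nothing.
It also fails if it takes over 112 s, if anything falls off the work surface, if the arm or the gripper's body presses on something with over 40 N, if the wrist force passes 120 N, or if a joint passes its speed limit or range.

## Working session

There is one attempt and no reset: what is moved stays moved. The work goes in short steps, Python scripts to look and compute and a tool call to move; the robot and the scene stay as the last step left them, time stands still between calls to the robot, and variables do not carry over. Pictures are saved under pics/ and viewed, and the job is handed in when it is done.

Besides the shell and the picture viewer there is one more tool, called as name(argument=value, ...), one argument or row to a line, values as JSON. jog_arm: Moves the arm, as the interface text tells. Its arguments: {"type":"object","properties":{"increments":{"type":"array"},"force":{"type":"number"}},"required":["increments"]}

```bash
mkdir -p pics; ls
python3 - <<'E'
from bench import env
import cv2,numpy as np
s=env.get_state(); print(s['clock'],s['ee_pos'],s['tcp_rot'],s['width'],env.grip_depth)
for n in['scene','side','wrist']:
    f=env.grab_frame(n); cv2.imwrite(f'pics/{n}0.png',f['img']); np.savez(f'{n}0.npz',**f)
    print(n,f['fx'],f['fy'],f['cx'],f['cy'],f.get('rvec'),f.get('tvec'),f.get('mount'))
E
```

```text
pics
0.0 [ 172.59129235 -574.28652442  230.50751161] [-3.10687467e+00 -4.56526094e-01 -1.69958633e-04] 1.0010959588347013 18.700000000000003
scene 382.11269235883634 382.11269235883634 280.6228699019096 211.9755196399856 [ 2.20090198  0.83615687 -0.34903625] [-384.43737126 -222.85544538 1211.46515227] None
side 407.1732871427652 407.1732871427652 278.2182997566939 210.03472119598547 [ 0.52297226 -2.72348873  1.11558531] [453.53239641 162.546088   858.36803466] None
wrist 333.57878544922505 333.57878544922505 279.1192655892744 209.21264862400545 None None [[-6.19572899e-04 -9.62484418e-01 -2.71336251e-01  6.86230336e+01]
 [ 9.99999304e-01 -8.68803791e-04  7.98410249e-04  2.05065882e-01]
 [-1.00419539e-03 -2.71335567e-01  9.62484286e-01 -1.42679520e+02]
 [ 0.00000000e+00  0.00000000e+00  0.00000000e+00  1.00000000e+00]]
```

View pics/scene0.png

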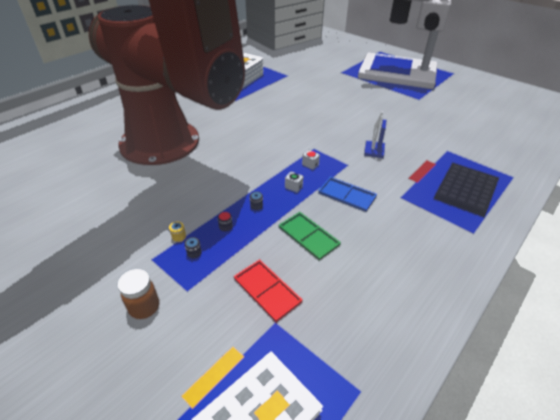

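View pics/side0.png

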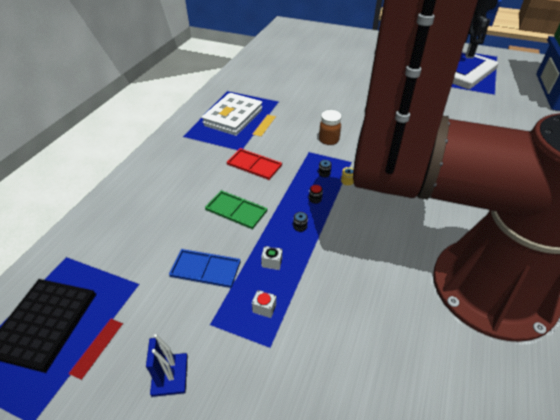

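View pics/wrist0.png

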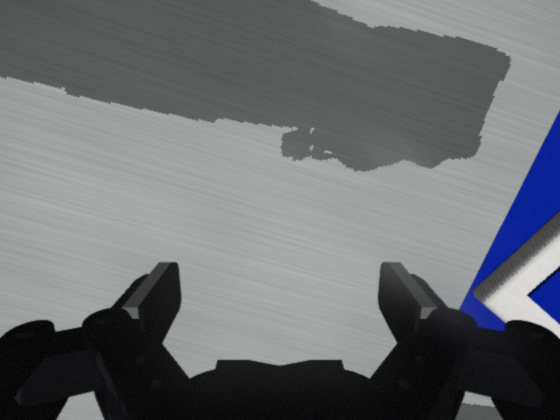

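```bash
cat > h.py <<'E'
import numpy as np,cv2
def load(n): return dict(np.load(n,allow_pickle=True))
def cloud(f):
    z=f['z_map'];v,u=np.mgrid[:420,:560]
    P=np.stack([(u-f['cx'])/f['fx']*z,(v-f['cy'])/f['fy']*z,z],-1)
    R=cv2.Rodrigues(f['rvec'])[0]
    return (P-f['tvec'])@R
def cloudw(f,pos,rot):
    z=f['z_map'];v,u=np.mgrid[:420,:560]
    P=np.stack([(u-f['cx'])/f['fx']*z,(v-f['cy'])/f['fy']*z,z],-1)
    M=f['mount'];P=P@M[:3,:3].T+M[:3,3]
    R=cv2.Rodrigues(np.array(rot,float))[0]
    return P@R.T+pos
def ray(f,u,v,z):  # intersect pixel ray with plane z
    R=cv2.Rodrigues(f['rvec'])[0];c=-R.T@f['tvec'];d=R.T@np.array([(u-f['cx'])/f['fx'],(v-f['cy'])/f['fy'],1])
    return c+d*(z-c[2])/d[2]
def rayw(f,pos,rot,u,v):
    M=f['mount'];R=cv2.Rodrigues(np.array(rot,float))[0]
    c=R@M[:3,3]+pos;d=R@M[:3,:3]@np.array([(u-f['cx'])/f['fx'],(v-f['cy'])/f['fy'],1]);return c,d/np.linalg.norm(d)
E
python3 - <<'E'
from h import *
a=load('scene0.npz');c=cv2.resize(a['img'][135:330,110:390],None,fx=2.85,fy=2.85,interpolation=cv2.INTER_CUBIC);cv2.imwrite('pics/sc.png',c)
b=load('side0.npz');c=cv2.resize(b['img'][130:350,150:400],None,fx=2.7,fy=2.7,interpolation=cv2.INTER_CUBIC);cv2.imwrite('pics/sd.png',c)
for n,f,pts in[('scene',a,dict(camrej=(312,157),camg=(294,179),l1=(257,198),lrej=(225,217),l2=(193,243),yel=(177,230),blue=(348,194),green=(309,235),red=(268,290),jar=(138,280))),('side',b,dict(camrej=(264,298),camg=(272,252),l1=(300,217),lrej=(316,189),l2=(325,164),blue=(205,268),green=(236,210),red=(254,164),stand=(165,360),jar=(330,118)))]:
    P=cloud(f)
    for k,(u,v) in pts.items(): print(n,k,P[v-1:v+2,u-1:u+2].reshape(-1,3).mean(0).round(),P[v,u].round())
E
```

```text
scene camrej [442. 216.  37.] [442. 215.  38.]
scene camg [468. 104.  37.] [467. 105.  36.]
scene l1 [448. -18.  37.] [449. -19.  39.]
scene lrej [ 441. -119.   39.] [ 441. -120.   40.]
scene l2 [ 449. -223.   38.] [ 449. -223.   39.]
scene yel [ 388. -221.   36.] [ 389. -221.   37.]
scene blue [592. 184.   4.] [591. 186.   3.]
scene green [608.  -6.   6.] [607.  -5.   4.]
scene red [ 641. -186.    4.] [ 641. -186.    4.]
scene jar [ 537. -390.  151.] [ 485. -374.   87.]
side camrej [428. 224.  38.] [428. 225.  38.]
side camg [458. 112.  38.] [458. 112.  38.]
side l1 [437.  -9.  38.] [437.  -9.  38.]
side lrej [ 432. -114.   39.] [ 432. -114.   39.]
side l2 [ 441. -219.   37.] [ 441. -218.   38.]
side blue [586. 186.  10.] [586. 187.  11.]
side green [603.  -1.   7.] [603.  -0.   8.]
side red [ 635. -182.    8.] [ 635. -182.    8.]
side stand [526. 414.  69.] [515. 421.  94.]
side jar [ 476. -366.   85.] [ 476. -365.   85.]
```

View pics/sc.png

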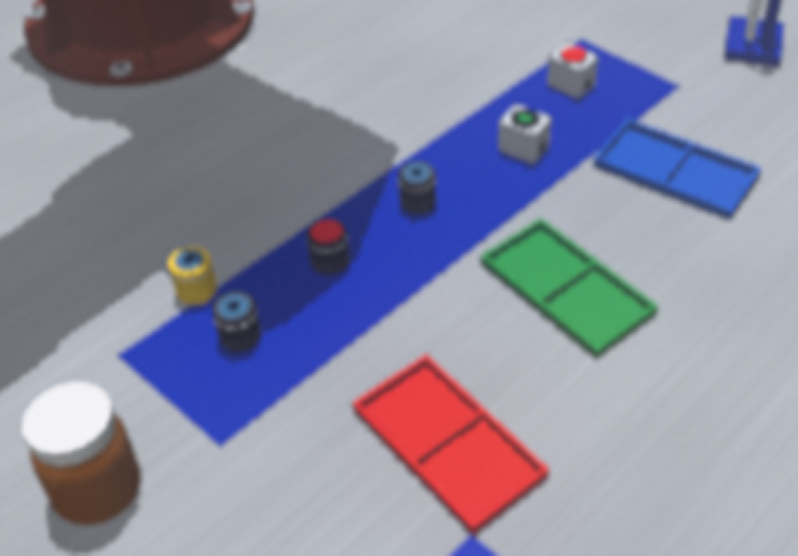

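View pics/sd.png

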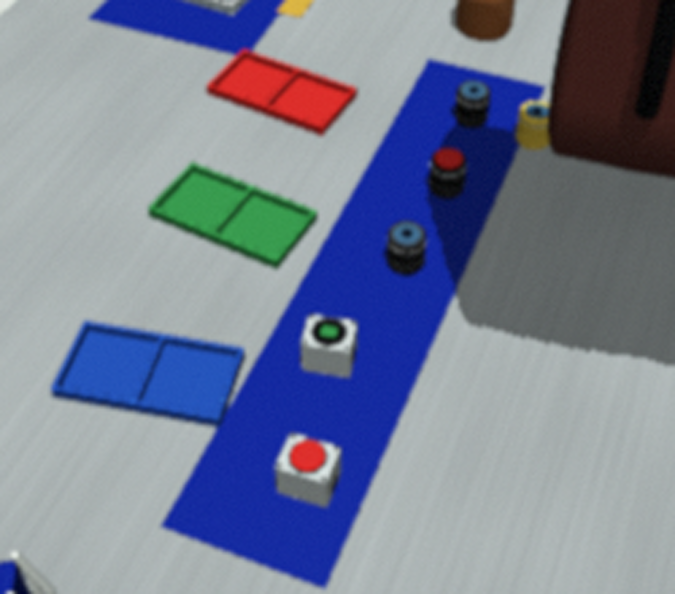

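jog_arm(
  increments=[
    {"translation": [0,0,-6],"yaw": -7.1,"jaw": 1},
    {"translation": [0,0,-6],"yaw": -7.1,"jaw": 1},
    {"translation": [0,0,-6],"yaw": -7.1,"jaw": 1},
    {"translation": [0,0,-6],"yaw": -7.1,"jaw": 1},
    {"translation": [0,0,-6],"yaw": -7.1,"jaw": 1},
    {"translation": [0,0,-6],"yaw": -7.1,"jaw": 1},
    {"translation": [0,0,-6],"yaw": -7.1,"jaw": 1},
    {"translation": [0,0,-6],"yaw": -7.1,"jaw": 1},
    {"translation": [0,0,-6],"yaw": -7.1,"jaw": 1},
    {"translation": [0,0,-6],"yaw": -7.1,"jaw": 1},
    {"translation": [0,0,-6],"yaw": -7.1,"jaw": 1},
    {"translation": [0,0,-6],"yaw": -7.1,"jaw": 1},
  ],
)

```text
clock: 1.15
ee_pos: [172.6, -574.5, 303.3]
tcp_rot: [-1.971, -2.446, -0.001]
force: [-0.4, 0.0, 0.7]
width: 1.004
```

jog_arm(
  increments=[
    {"translation": [0,0,0],"yaw": -7.1,"jaw": 1},
    {"translation": [0,0,0],"yaw": -7.1,"jaw": 1},
    {"translation": [0,0,0],"yaw": -7.1,"jaw": 1},
    {"translation": [0,0,0],"yaw": -7.1,"jaw": 1},
    {"translation": [0,0,0],"yaw": -7.1,"jaw": 1},
    {"translation": [0,0,0],"yaw": -7.1,"jaw": 1},
    {"translation": [0,0,0],"yaw": -7.1,"jaw": 1},
    {"translation": [0,0,0],"yaw": -7.1,"jaw": 1},
    {"translation": [0,0,0],"yaw": -7.1,"jaw": 1},
    {"translation": [0,0,0],"yaw": -7.1,"jaw": 1},
    {"translation": [0,0,0],"yaw": -7.1,"jaw": 1},
    {"translation": [0,0,0],"yaw": 0,"jaw": 1},
  ],
)

```text
clock: 2.15
ee_pos: [172.6, -574.5, 303.0]
tcp_rot: [0.01, -3.142, -0.001]
force: [0.2, -0.1, 0.3]
width: 0.994
```

jog_arm(
  increments=[
    {"translation": [-20,32,0],"yaw": 0,"jaw": 1},
    {"translation": [-20,32,0],"yaw": 0,"jaw": 1},
    {"translation": [-20,32,0],"yaw": 0,"jaw": 1},
    {"translation": [-20,32,0],"yaw": 0,"jaw": 1},
    {"translation": [-20,32,0],"yaw": 0,"jaw": 1},
    {"translation": [-20,32,0],"yaw": 0,"jaw": 1},
    {"translation": [-20,32,0],"yaw": 0,"jaw": 1},
    {"translation": [-20,32,0],"yaw": 0,"jaw": 1},
    {"translation": [-20,32,0],"yaw": 0,"jaw": 1},
    {"translation": [-20,32,0],"yaw": 0,"jaw": 1},
    {"translation": [-20,32,0],"yaw": 0,"jaw": 1},
    {"translation": [-20,32,0],"yaw": 0,"jaw": 1},
  ],
)

```text
clock: 3.15
ee_pos: [413.0, -188.8, 303.4]
tcp_rot: [0.008, 3.141, -0.001]
force: [0.4, -1.0, 0.7]
width: 0.996
```

```bash
cat > snap.py <<'E'
import sys
from bench import env
from h import *
n=sys.argv[1]
s=env.get_state();f=env.grab_frame('wrist')
np.savez(n+'.npz',pos=s['ee_pos'],rot=s['tcp_rot'],**f);cv2.imwrite(f'pics/{n}.png',f['img']);print(s['clock'],s['ee_pos'],s['tcp_rot'])
E
python3 snap.py w1
```

```text
3.15 [ 413.04493679 -188.83790819  303.36748425] [ 7.54031569e-03  3.14124949e+00 -6.02542680e-04]
```

jog_arm(
  increments=[
    {"translation": [-20,32,0],"yaw": 0,"jaw": 1},
    {"translation": [-20,32,0],"yaw": 0,"jaw": 1},
    {"translation": [-20,32,0],"yaw": 0,"jaw": 1},
    {"translation": [-20,32,0],"yaw": 0,"jaw": 1},
    {"translation": [-20,32,0],"yaw": 0,"jaw": 1},
    {"translation": [-20,32,0],"yaw": 0,"jaw": 1},
    {"translation": [0,0,0],"yaw": 0,"jaw": 1},
    {"translation": [0,0,0],"yaw": 0,"jaw": 1},
  ],
)

```text
clock: 3.87
ee_pos: [532.7, 3.0, 302.7]
tcp_rot: [0.0, -3.14, -0.0]
force: [-0.7, -1.7, 0.4]
width: 1.002
```

```bash
python3 snap.py w2
```

```text
3.8667 [532.71499146   3.04868423 302.67001646] [ 2.93544299e-05 -3.14044696e+00 -1.66165802e-04]
```

View pics/w1.png

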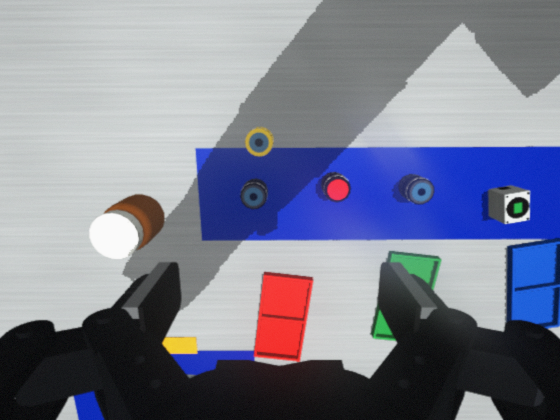

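View pics/w2.png

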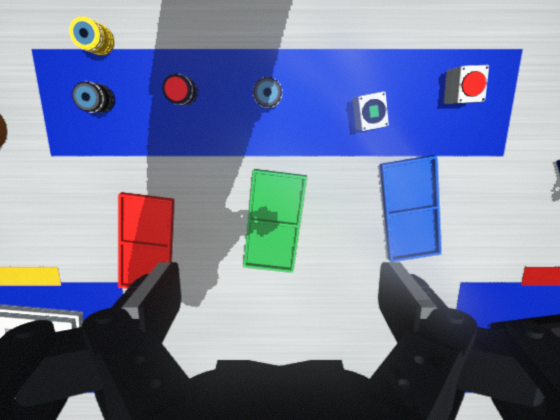

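```bash
cat > meas.py <<'E'
import sys
from h import *
for n in sys.argv[1:]:
    f=load(n+'.npz');P=cloudw(f,f['pos'],f['rot']);im=f['img'];hsv=cv2.cvtColor(im,cv2.COLOR_BGR2HSV)
    z=P[...,2];ok=f['z_map']>0
    m=(ok&(z>30)&(z<46)).astype(np.uint8);m[270:]=0
    k,lab,st,ce=cv2.connectedComponentsWithStats(m)
    for i in range(1,k):
        if st[i,4]<60:continue
        q=P[lab==i];xy=q[:,:2].astype(np.float32);r=cv2.minAreaRect(xy);cc=cv2.minEnclosingCircle(xy)
        c=im[lab==i].mean(0)
        print(n,'part px',ce[i].round(),'rect',np.round(r[0],1),np.round(r[1],1),round(r[2],1),'circ',np.round(cc[0],1),round(cc[1],1),'z',np.percentile(q[:,2],[10,50,90]).round(1),c.round())
    S=hsv[...,1]>120
    for nm,hm in[('red',((hsv[...,0]<8)|(hsv[...,0]>172))),('green',(abs(hsv[...,0].astype(int)-65)<15)),('blue',(abs(hsv[...,0].astype(int)-109)<7))]:
        m=(hm&S&ok&(z>-8)&(z<20)).astype(np.uint8);m[300:]=0
        m=cv2.morphologyEx(m,cv2.MORPH_CLOSE,np.ones((5,5)))
        k,lab,st,ce=cv2.connectedComponentsWithStats(m)
        for i in range(1,k):
            if st[i,4]<800:continue
            q=P[(lab==i)&ok];xy=q[:,:2].astype(np.float32);r=cv2.minAreaRect(xy)
            print(n,nm,'px',ce[i].round(),'rect',np.round(r[0],1),np.round(r[1],1),round(r[2],1),'z',np.percentile(q[:,2],[5,25,50,75,95]).round(1),'mean',xy.mean(0).round(1))
E
python3 meas.py w1 w2
python3 - <<'E'
from h import *
a=load('w1.npz');b=load('w2.npz')
def tri(p,q):
    (c1,d1),(c2,d2)=rayw(a,a['pos'],a['rot'],*p),rayw(b,b['pos'],b['rot'],*q)
    t=np.linalg.lstsq(np.stack([d1,-d2],1),c2-c1,rcond=None)[0];x,y=c1+t[0]*d1,c2+t[1]*d2
    return ((x+y)/2).round(1),np.linalg.norm(x-y).round(1)
print('lrej cap',tri((338,187.5),(178.5,88.5)));print('l1',tri((422,191),(268,92)));print('cam ring',tri((517.5,208),(374,111.5)));print('red divider mid',tri((283,317),(146,242)))
E
```

```text
w1 part px [259. 142.] rect [ 375.3 -213.8] [33.4 33.5] 14.8 circ [ 375.6 -213.8] 17.2 z [35.4 36.9 38. ] [ 91. 125. 126.]
w1 part px [337. 189.] rect [ 433.7 -116.7] [33.2 32.7] 47.2 circ [ 433.9 -116.6] 17.1 z [35.1 37.2 38.8] [ 89.  55. 171.]
w1 part px [420. 191.] rect [437.3 -11.7] [33.5 33.3] 22.7 circ [437.4 -11.8] 17.1 z [34.6 36.5 37.8] [140.  96.  72.]
w1 part px [254. 195.] rect [ 442.2 -221.8] [32.5 33. ] 0.6 circ [ 442.4 -222. ] 17.2 z [35.1 36.8 38. ] [86. 64. 50.]
w1 part px [516. 207.] rect [459.  112.7] [40.  32.6] 10.2 circ [458.8 113. ] 24.9 z [33.9 36.  37.3] [129. 137. 121.]
w1 part px [146. 212.] rect [ 466.6 -364.8] [62.9 26.7] 35.8 circ [ 474.4 -375.7] 31.5 z [31.7 38.4 44.5] [39. 56. 85.]
w1 red px [286. 287.] rect [ 589.2 -180.6] [71.9 44.5] 83.6 z [ 1.8  2.7  3.4  6.2 12.4] mean [ 587.  -181.2]
w1 green px [419. 266.] rect [ 5.585e+02 -1.000e-01] [70.3 45.8] 82.4 z [ 1.8  2.6  3.3  9.7 12.4] mean [554.1  11.4]
w1 blue px [476. 205.] rect [498.1  45.1] [352.2 224.9] 89.7 z [-0.9 -0.   0.6  1.5  4.6] mean [466.3  82.1]
w1 blue px [239. 191.] rect [ 449.8 -229
[... 878 characters left out ...]
12.5] mean [ 625.3 -189.1]
w2 green px [274. 220.] rect [604.8  -6. ] [ 71.2 138.8] 83.1 z [ 1.8  2.7  3.4  4.4 12.3] mean [604.   -5.4]
w2 blue px [290. 114.] rect [523.1  -1. ] [601.8 276.1] 90.0 z [-0.6  0.3  0.9  1.6  3.5] mean [463.4  17.1]
w2 blue px [ 63. 292.] rect [ 715.1 -323.4] [ 29.2 184.3] 0.8 z [-0.3  0.5  1.1  1.6  2.4] mean [ 716.2 -319. ]
w2 blue px [510. 291.] rect [714.4 346.4] [ 29.7 148.2] 0.0 z [-1.  -0.3  0.2  0.7  1.5] mean [715.7 345.4]
lrej cap (array([ 433.1, -115.3,   31.3]), np.float64(0.6))
l1 (array([437.2, -10.3,  35.7]), np.float64(0.7))
cam ring (array([459.5, 114.1,  35.8]), np.float64(0.4))
red divider mid (array([ 635. , -184.8,    7.7]), np.float64(1.4))
```

Run:
```python
from h import *
a=load('w2.npz')['img']
for n,(u,v) in dict(red=(100,180),green=(225,155),blue=(360,140)).items():
    pass
t=[cv2.resize(a[v:v+130,u:u+100],None,fx=2.6,fy=4.4,interpolation=cv2.INTER_CUBIC) for u,v in[(100,180),(225,155),(360,145)]]
cv2.imwrite('pics/trays.png',np.hstack(t))
```

```text
(no output)
```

View pics/trays.png

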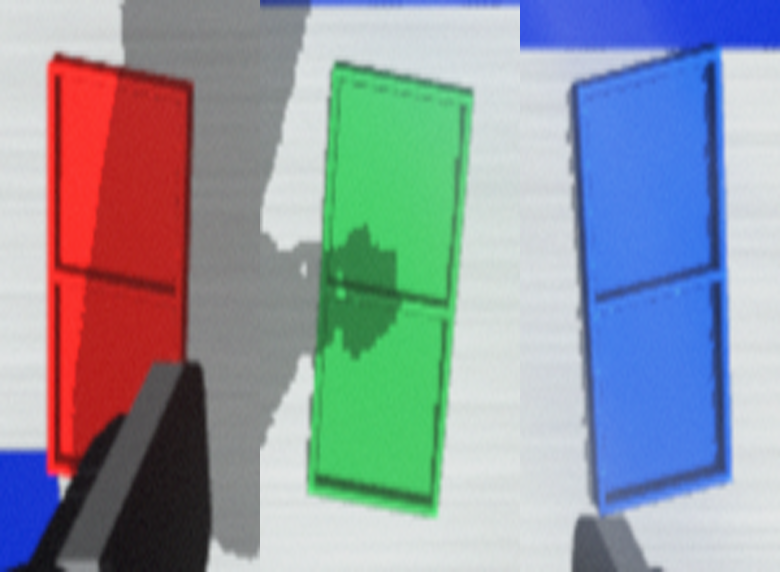

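Run:
```python
from h import *
a=load('w2.npz')
def pl(u,v,z=12):
    c,d=rayw(a,a['pos'],a['rot'],u,v);return (c+d*(z-c[2])/d[2])[:2]
T=dict(red=[(119.2,192.5),(173.8,198.6),None,(119.2,288)],green=[(253.8,169.1),(306.9,175.5),(293.1,272.5),(243.5,266.4)],blue=[(380,164.3),(436.9,155.2),(441.5,254.1),(390,262)])
for n,c in T.items():
    p=[None if q is None else pl(*q) for q in c]
    if p[2] is None:p[2]=p[1]+p[3]-p[0]
    p=np.array(p);ctr=p.mean(0);ax=(p[2]+p[3]-p[0]-p[1])/2;L=np.linalg.norm(ax);ax/=L
    print(n,'ctr',ctr.round(1),'len',L.round(1),'w',np.linalg.norm(p[1]-p[0]).round(1),'ang',np.degrees(np.arctan2(ax[1],ax[0])).round(1),'near',(ctr-34*ax).round(1),'far',(ctr+34*ax).round(1))
```

```text
red ctr [ 637.2 -183.7] len 142.5 w 72.5 ang -7.4 near [ 603.5 -179.3] far [ 670.9 -188.1]
green ctr [604.8  -4.5] len 140.0 w 70.0 ang -7.0 near [ 5.711e+02 -3.000e-01] far [638.6  -8.6]
blue ctr [588.  181.9] len 139.9 w 73.4 ang 10.1 near [554.5 176. ] far [621.4 187.9]
```

jog_arm(
  increments=[
    {"translation": [12.3,-14.8,27],"yaw": 0,"jaw": 0.75},
    {"translation": [12.3,-14.8,27],"yaw": 0,"jaw": 0.75},
    {"translation": [12.3,-14.8,27],"yaw": 0,"jaw": 0.75},
    {"translation": [12.3,-14.8,27],"yaw": 0,"jaw": 0.75},
    {"translation": [12.3,-14.8,27],"yaw": 0,"jaw": 0.75},
    {"translation": [12.3,-14.8,27],"yaw": 0,"jaw": 0.75},
    {"translation": [12.3,-14.8,27],"yaw": 0,"jaw": 0.75},
    {"translation": [12.3,-14.8,27],"yaw": 0,"jaw": 0.75},
    {"translation": [0,0,0],"yaw": 0,"jaw": 0.75},
    {"translation": [0,0,0],"yaw": 0,"jaw": 0.75},
    {"translation": [0,0,0],"yaw": 0,"jaw": 0.75},
  ],
)

```text
clock: 4.83
ee_pos: [434.4, -117.9, 88.5]
tcp_rot: [0.004, 3.14, -0.001]
force: [1.1, -0.8, 0.1]
width: 0.753
```

```bash
python3 snap.py w3; python3 meas.py w3
python3 - <<'E'
from bench import env
for i in range(3):
    s=env.get_state();print(s['clock'],s['ee_pos'],s['joint_positions'],s['width']);env.grab_frame('scene')
E
```

```text
4.8333 [ 434.38828775 -117.85087262   88.49845472] [ 3.94996578e-03  3.14009999e+00 -1.31269113e-03]
w3 part px [114. 132.] rect [ 375.3 -213.3] [34.2 33.5] 67.8 circ [ 375.6 -213.5] 17.3 z [35.2 36.9 37.9] [137. 194. 173.]
w3 part px [282. 228.] rect [ 433.5 -116.2] [33.8 33.4] 1.9 circ [ 433.7 -116.1] 17.2 z [35.2 37.5 38.7] [ 59.  39. 145.]
w3 part px [449. 232.] rect [437.1 -11.9] [33.7 33.9] 71.7 circ [437.3 -11.6] 17.5 z [34.3 36.6 37.6] [153. 115.  85.]
w3 part px [116. 241.] rect [ 442.4 -221.7] [33.9 34.1] 67.4 circ [ 442.4 -221.8] 17.7 z [34.5 36.9 37.9] [103.  82.  63.]
w3 blue px [301. 217.] rect [ 444.8 -101.2] [400.  119.4] 90.0 z [-0.4  0.2  0.7  1.1  1.8] mean [ 438.1 -102.8]
4.8833 [ 434.96165474 -117.74692172   88.99490524] [-5.56113112e-01 -3.50801271e-01 -5.82044698e-01  1.33690845e+00
  2.45364203e-05 -5.54830542e-01] 0.7469839795239153
4.9333 [ 435.19823735 -117.57550755   89.08787513] [-5.55483531e-01 -3.50539943e-01 -5.81669081e-01  1.33679638e+00
  2.01391208e-05 -5.55064102e-01] 0.7496484245740627
4.9833 [ 435.21325726 -117.35469586   88.94989854] [-5.55025479e-01 -3.50330208e-01 -5.81755931e-01  1.33669522e+00
  1.28658643e-05 -5.55230592e-01] 0.7496670181354146
```

View pics/w3.png

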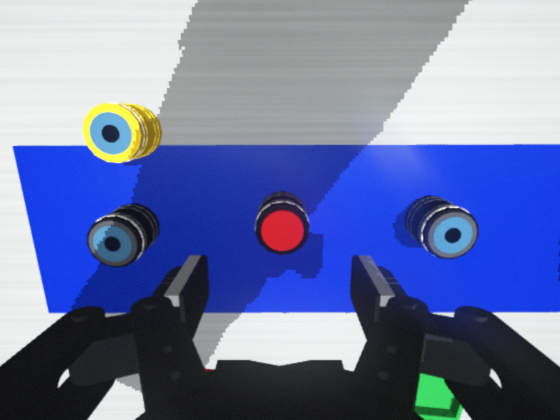

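jog_arm(
  force=50,
  increments=[
    {"translation": [1.5,1,20],"yaw": 0,"jaw": 0.75},
    {"translation": [0,0,20],"yaw": 0,"jaw": 0.75},
    {"translation": [0,0,20],"yaw": 0,"jaw": 0.75},
    {"translation": [0,0,17],"yaw": 0,"jaw": 0.75},
    {"translation": [0,0,0],"yaw": 0,"jaw": 0.75},
    {"translation": [0,0,0],"yaw": 0,"jaw": 0.1},
    {"translation": [0,0,0],"yaw": 0,"jaw": 0.1},
    {"translation": [0,0,0],"yaw": 0,"jaw": 0.1},
    {"translation": [0,0,0],"yaw": 0,"jaw": 0.1},
    {"translation": [0,0,0],"yaw": 0,"jaw": 0.1},
    {"translation": [0,0,0],"yaw": 0,"jaw": 0.1},
    {"translation": [0,0,0],"yaw": 0,"jaw": 0.1},
  ],
)

```text
clock: 6.03
ee_pos: [433.8, -116.6, 12.2]
tcp_rot: [-0.001, 3.139, -0.002]
force: [0.5, 1.6, 6.4]
width: 0.381
```

```bash
python3 snap.py w4
```

```text
6.0333 [ 433.84904148 -116.59218053   12.16427109] [-7.39126363e-04  3.13895836e+00 -2.11934922e-03]
```

View pics/w4.png

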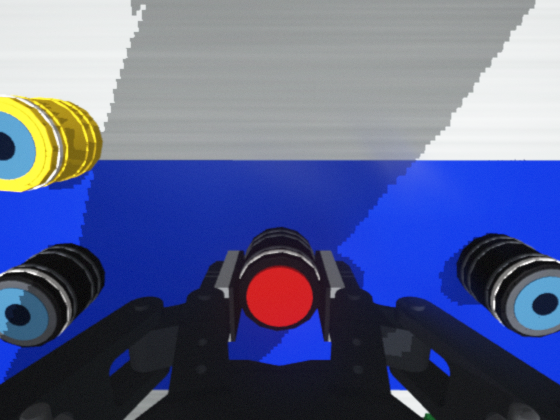

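jog_arm(
  increments=[
    {"translation": [0,0,-15],"yaw": 0,"jaw": 0.1},
    {"translation": [0,0,-30],"yaw": 0,"jaw": 0.1},
    {"translation": [0,0,-30],"yaw": 0,"jaw": 0.1},
    {"translation": [-15,-4,-13],"yaw": 0,"jaw": 0.1},
    {"translation": [-32,-10,0],"yaw": 0,"jaw": 0.1},
    {"translation": [-32,-10,0],"yaw": 0,"jaw": 0.1},
    {"translation": [-32,-10,0],"yaw": 0,"jaw": 0.1},
    {"translation": [-32,-10,0],"yaw": 0,"jaw": 0.1},
    {"translation": [-32,-10,0],"yaw": 0,"jaw": 0.1},
    {"translation": [-32,-10,0],"yaw": 0,"jaw": 0.1},
    {"translation": [-30,-7.5,0],"yaw": 0,"jaw": 0.1},
    {"translation": [0,0,0],"yaw": 0,"jaw": 0.1},
  ],
)

```text
clock: 7.08
ee_pos: [673.1, -188.8, 95.6]
tcp_rot: [-0.0, -3.141, -0.001]
force: [0.1, -0.5, -1.3]
width: 0.378
```

jog_arm(
  increments=[
    {"translation": [0,0,0],"yaw": 0,"jaw": 0.1},
    {"translation": [0,0,0],"yaw": 0,"jaw": 0.1},
  ],
)

```text
clock: 7.25
ee_pos: [669.4, -187.3, 98.4]
tcp_rot: [0.001, -3.141, -0.0]
force: [0.1, -0.9, -1.0]
width: 0.38
```

```bash
python3 snap.py w5
```

```text
7.25 [ 669.35000672 -187.27202105   98.42459394] [ 7.41925596e-04 -3.14115643e+00 -7.75798328e-05]
```

View pics/w5.png

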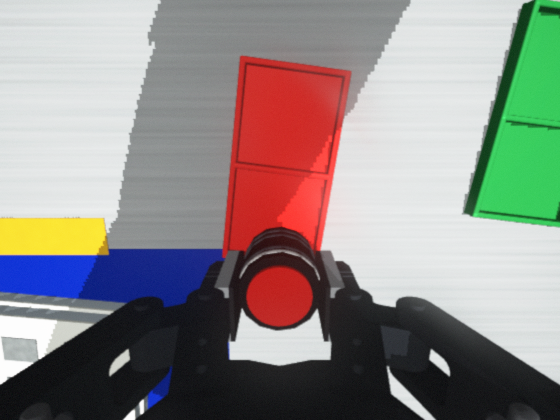

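Run:
```python
from h import *
a=load('w5.npz')
def pl(u,v,z=12):
    c,d=rayw(a,a['pos'],a['rot'],u,v);return (c+d*(z-c[2])/d[2])[:2]
A,B,C,D=[pl(*q) for q in[(240,57),(351,72),(233,167),(332,177)]]
print(A,B,C,D);n=(A+B)/2;m=(C+D)/2;ax=(m-n)/np.linalg.norm(m-n);print(np.linalg.norm(m-n),np.degrees(np.arctan2(ax[1],ax[0])),n+70*ax, n+104*ax,n+36*ax, np.linalg.norm(A-B))
```

```text
[ 565.18465119 -212.48849638] [ 574.04089405 -141.77548493] [ 634.97240381 -219.52878036] [ 641.93482465 -151.03308935]
69.32147405488523 -6.750897670699593 [ 639.12743569 -185.36069759] [ 672.89170061 -189.35749809] [ 605.36317077 -181.36389708] 71.2654406132311
```

jog_arm(
  increments=[
    {"translation": [-2,-1.5,20],"yaw": 0,"jaw": 0.1},
    {"translation": [0,0,25],"yaw": 0,"jaw": 0.1},
    {"translation": [0,0,20],"yaw": 0,"jaw": 0.1},
    {"translation": [0,0,11],"yaw": 0,"jaw": 0.1},
    {"translation": [0,0,4],"yaw": 0,"jaw": 0.1},
    {"translation": [0,0,0],"yaw": 0,"jaw": 0.1},
    {"translation": [0,0,0],"yaw": 0,"jaw": 0.1},
    {"translation": [0,0,0],"yaw": 0,"jaw": 0.1},
  ],
)

```text
clock: 7.97
ee_pos: [672.5, -189.4, 20.4]
tcp_rot: [-0.001, 3.139, -0.002]
force: [0.7, -0.9, -0.7]
width: 0.378
```

jog_arm(
  increments=[
    {"translation": [0,0,2],"yaw": 0,"jaw": 0.1},
    {"translation": [0,0,1],"yaw": 0,"jaw": 0.1},
    {"translation": [0,0,1],"yaw": 0,"jaw": 0.1},
    {"translation": [0,0,0],"yaw": 0,"jaw": 0.1},
    {"translation": [0,0,0],"yaw": 0,"jaw": 0.1},
  ],
)

```text
clock: 8.38
ee_pos: [672.0, -189.1, 15.3]
tcp_rot: [-0.001, 3.141, -0.001]
force: [-1.0, 1.4, 6.3]
width: 0.381
```

jog_arm(
  increments=[
    {"translation": [0,0,0],"yaw": 0,"jaw": 0.6},
    {"translation": [0,0,0],"yaw": 0,"jaw": 0.6},
    {"translation": [0,0,0],"yaw": 0,"jaw": 0.6},
    {"translation": [0,0,-10],"yaw": 0,"jaw": 0.6},
    {"translation": [0,0,-25],"yaw": 0,"jaw": 0.6},
    {"translation": [0,0,-35],"yaw": 0,"jaw": 0.6},
    {"translation": [10,0,-30],"yaw": 0,"jaw": 0.7},
    {"translation": [20,30,0],"yaw": 0,"jaw": 0.75},
    {"translation": [20,35,0],"yaw": 0,"jaw": 0.75},
    {"translation": [20,35,0],"yaw": 0,"jaw": 0.75},
    {"translation": [20,35,0],"yaw": 0,"jaw": 0.75},
    {"translation": [20,35,0],"yaw": 0,"jaw": 0.75},
  ],
)

```text
clock: 9.38
ee_pos: [560.5, -17.7, 115.0]
tcp_rot: [0.0, 3.141, -0.0]
force: [-0.0, 0.9, 0.4]
width: 0.742
```

```bash
python3 snap.py w6
```

```text
9.3833 [560.48806864 -17.67868369 114.97252678] [ 2.30841421e-04  3.14078192e+00 -3.28416094e-04]
```

View pics/w6.png

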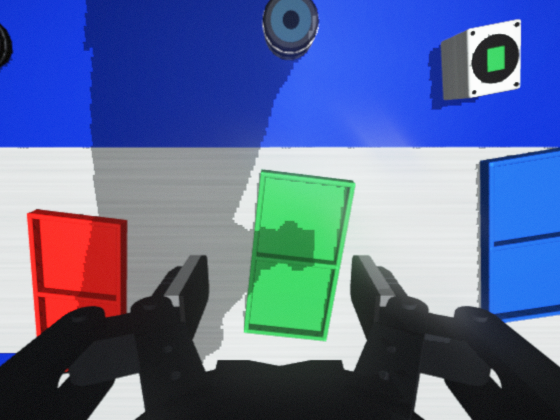

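jog_arm(
  increments=[
    {"translation": [22,34,0],"yaw": -2.3,"jaw": 0.75},
    {"translation": [22,35,0],"yaw": 0,"jaw": 0.75},
    {"translation": [22,35,0],"yaw": 0,"jaw": 0.75},
    {"translation": [22,35,0],"yaw": 0,"jaw": 0.75},
    {"translation": [22,35,0],"yaw": 0,"jaw": 0.75},
    {"translation": [20,35,15],"yaw": 0,"jaw": 0.75},
    {"translation": [0,0,15],"yaw": 0,"jaw": 0.75},
    {"translation": [0,0,0],"yaw": 0,"jaw": 0.75},
    {"translation": [0,0,0],"yaw": 0,"jaw": 0.75},
    {"translation": [0,0,0],"yaw": 0,"jaw": 0.75},
  ],
)

```text
clock: 10.27
ee_pos: [426.1, 183.8, 85.8]
tcp_rot: [-0.062, 3.14, -0.0]
force: [0.9, -0.4, 0.3]
width: 0.746
```

```bash
python3 snap.py w7; python3 meas.py w7
```

```text
10.2667 [426.1496648  183.82090425  85.84518349] [-6.19912472e-02  3.13981849e+00 -3.08885999e-04]
w7 part px [347. 234.] rect [428.5 226.3] [40.3 32. ] 2.4 circ [428.3 226.2] 24.8 z [35.1 36.8 38.5] [168. 150. 225.]
w7 part px [164. 256.] rect [446.2 111.7] [15.3 32.2] 10.6 circ [445.4 111.7] 17.1 z [34.  36.3 37.4] [130. 129. 123.]
w7 blue px [173. 218.] rect [441.3 135.4] [116.8 329.7] 0.9 z [-0.3  0.3  0.8  1.2  1.8] mean [432.6 107.4]
```

View pics/w7.png

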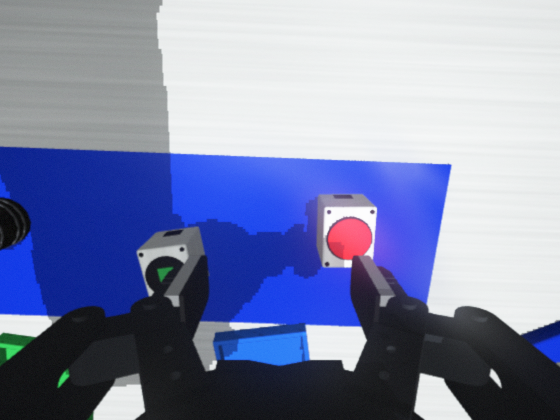

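jog_arm(
  increments=[
    {"translation": [-2,21,0],"yaw": 0,"jaw": 0.75},
    {"translation": [-2,21.3,0],"yaw": 0,"jaw": 0.75},
    {"translation": [0,0,0],"yaw": 0,"jaw": 0.75},
    {"translation": [0,0,0],"yaw": 0,"jaw": 0.75},
    {"translation": [0,0,10],"yaw": 0,"jaw": 0.75},
    {"translation": [0,0,10],"yaw": 0,"jaw": 0.75},
    {"translation": [0,0,0],"yaw": 0,"jaw": 0.75},
    {"translation": [0,0,0],"yaw": 0,"jaw": 0.75},
  ],
)

```text
clock: 10.98
ee_pos: [426.7, 226.1, 63.5]
tcp_rot: [0.062, -3.139, 0.001]
force: [-0.0, 0.2, -0.1]
width: 0.751
```

jog_arm(
  increments=[
    {"translation": [-1.5,0,17],"yaw": 0,"jaw": 0.75},
    {"translation": [0,0,20],"yaw": 0,"jaw": 0.75},
    {"translation": [0,0,14],"yaw": 0,"jaw": 0.75},
    {"translation": [0,0,0],"yaw": 0,"jaw": 0.75},
    {"translation": [0,0,0],"yaw": 0,"jaw": 0.75},
    {"translation": [0,0,0],"yaw": 0,"jaw": 0.1},
    {"translation": [0,0,0],"yaw": 0,"jaw": 0.1},
    {"translation": [0,0,0],"yaw": 0,"jaw": 0.1},
    {"translation": [0,0,0],"yaw": 0,"jaw": 0.1},
    {"translation": [0,0,0],"yaw": 0,"jaw": 0.1},
    {"translation": [0,0,0],"yaw": 0,"jaw": 0.1},
    {"translation": [0,0,0],"yaw": 0,"jaw": 0.1},
  ],
)

```text
clock: 11.98
ee_pos: [430.1, 227.2, 15.2]
tcp_rot: [-0.064, 3.139, 0.001]
force: [-0.3, 0.3, 6.0]
width: 0.36
```

```bash
python3 snap.py w8
```

```text
11.9833 [430.08465484 227.18041076  15.15807025] [-6.35401925e-02  3.13865688e+00  5.47263855e-04]
```

View pics/w8.png

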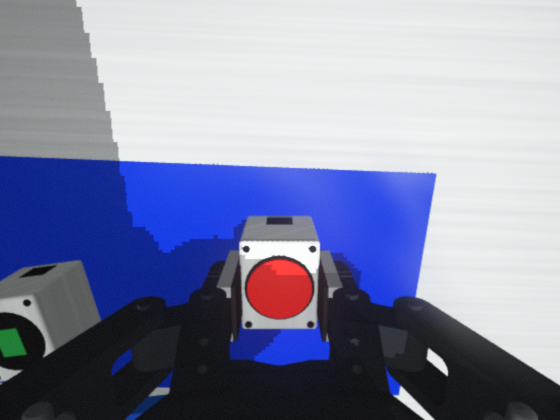

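jog_arm(
  increments=[
    {"translation": [0,0,-15],"yaw": 0,"jaw": 0.1},
    {"translation": [0,0,-25],"yaw": 0,"jaw": 0.1},
    {"translation": [0,0,-25],"yaw": 0,"jaw": 0.1},
    {"translation": [0,0,-25],"yaw": 2.3,"jaw": 0.1},
    {"translation": [-12,-27,0],"yaw": 0,"jaw": 0.1},
    {"translation": [-12,-27,0],"yaw": 0,"jaw": 0.1},
    {"translation": [-12,-27,0],"yaw": 0,"jaw": 0.1},
    {"translation": [-12,-27,0],"yaw": 0,"jaw": 0.1},
    {"translation": [-12,-27,0],"yaw": 0,"jaw": 0.1},
    {"translation": [-12,-27,0],"yaw": 0,"jaw": 0.1},
    {"translation": [-12,-27,0],"yaw": 0,"jaw": 0.1},
    {"translation": [-12,-27,0],"yaw": 0,"jaw": 0.1},
  ],
)

```text
clock: 13.03
ee_pos: [525.6, 9.5, 104.2]
tcp_rot: [-0.0, 3.141, -0.0]
force: [1.0, 0.4, -0.6]
width: 0.365
```

jog_arm(
  increments=[
    {"translation": [-12,-27,0],"yaw": 0,"jaw": 0.1},
    {"translation": [-12,-27,0],"yaw": 0,"jaw": 0.1},
    {"translation": [-12,-27,0],"yaw": 0,"jaw": 0.1},
    {"translation": [-12,-27,0],"yaw": 0,"jaw": 0.1},
    {"translation": [-12,-27,0],"yaw": 0,"jaw": 0.1},
    {"translation": [-12,-27,0],"yaw": 0,"jaw": 0.1},
    {"translation": [-7,-27,0],"yaw": 0,"jaw": 0.1},
    {"translation": [0,0,0],"yaw": 0,"jaw": 0.1},
    {"translation": [0,0,0],"yaw": 0,"jaw": 0.1},
    {"translation": [0,0,0],"yaw": 0,"jaw": 0.1},
  ],
)

```text
clock: 13.87
ee_pos: [603.9, -177.7, 103.7]
tcp_rot: [0.0, -3.141, -0.001]
force: [0.7, 0.8, -0.0]
width: 0.361
```

```bash
python3 snap.py w9;python3 meas.py w9
```

```text
13.8667 [ 603.93043927 -177.71175337  103.74124679] [ 2.39830631e-04 -3.14124098e+00 -5.06938492e-04]
w9 red px [271. 195.] rect [ 610.  -183.5] [72.9 84.4] 82.8 z [ 2.1  2.9  3.4  8.1 12.5] mean [ 592.2 -184.3]
w9 green px [507. 209.] rect [6.062e+02 2.000e-01] [ 84.2 139.1] 83.2 z [ 1.9  2.6  3.2  5.  12. ] mean [604.9  -6.4]
w9 blue px [328.  42.] rect [ 488.8 -142.2] [317.7  52.6] 89.9 z [-0.5  0.2  0.7  1.2  1.9] mean [ 488.1 -145.1]
```

View pics/w9.png

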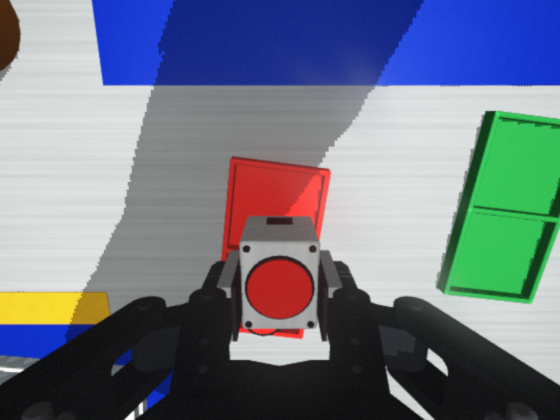

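jog_arm(
  increments=[
    {"translation": [0,-3,20],"yaw": 0,"jaw": 0.1},
    {"translation": [0,0,25],"yaw": 0,"jaw": 0.1},
    {"translation": [0,0,22],"yaw": 0,"jaw": 0.1},
    {"translation": [0,0,11],"yaw": 0,"jaw": 0.1},
    {"translation": [0,0,4],"yaw": 0,"jaw": 0.1},
    {"translation": [0,0,0],"yaw": 0,"jaw": 0.1},
    {"translation": [0,0,0],"yaw": 0,"jaw": 0.1},
    {"translation": [0,0,0],"yaw": 0,"jaw": 0.1},
  ],
)

```text
clock: 14.58
ee_pos: [605.2, -181.4, 23.6]
tcp_rot: [-0.001, 3.139, -0.002]
force: [0.4, 0.3, -0.3]
width: 0.361
```

jog_arm(
  increments=[
    {"translation": [0,0,2],"yaw": 0,"jaw": 0.1},
    {"translation": [0,0,2],"yaw": 0,"jaw": 0.1},
    {"translation": [0,0,1],"yaw": 0,"jaw": 0.1},
    {"translation": [0,0,0],"yaw": 0,"jaw": 0.1},
    {"translation": [0,0,0],"yaw": 0,"jaw": 0.1},
  ],
)

```text
clock: 15.0
ee_pos: [604.8, -181.3, 18.2]
tcp_rot: [-0.001, 3.14, -0.001]
force: [-2.9, 0.3, 7.1]
width: 0.365
```

jog_arm(
  increments=[
    {"translation": [0,0,0],"yaw": 0,"jaw": 0.6},
    {"translation": [0,0,0],"yaw": 0,"jaw": 0.6},
    {"translation": [0,0,0],"yaw": 0,"jaw": 0.6},
    {"translation": [0,0,-10],"yaw": 0,"jaw": 0.6},
    {"translation": [0,0,-25],"yaw": 0,"jaw": 0.6},
    {"translation": [0,0,-30],"yaw": 0,"jaw": 0.6},
    {"translation": [27,-6.7,0],"yaw": 0,"jaw": 0.7},
    {"translation": [27,-6.7,0],"yaw": 0,"jaw": 0.7},
    {"translation": [27,-6.7,0],"yaw": 0,"jaw": 0.7},
    {"translation": [27,-6.7,0],"yaw": 0,"jaw": 0.7},
    {"translation": [27,-6.7,0],"yaw": 0,"jaw": 0.7},
    {"translation": [27,-6.7,0],"yaw": 0,"jaw": 0.7},
  ],
)

```text
clock: 16.0
ee_pos: [441.0, -221.4, 82.4]
tcp_rot: [-0.001, 3.141, -0.001]
force: [-0.2, -0.3, 0.4]
width: 0.701
```

jog_arm(
  increments=[
    {"translation": [0,0,10],"yaw": 0,"jaw": 0.7},
    {"translation": [0,0,0],"yaw": 0,"jaw": 0.7},
    {"translation": [0,0,0],"yaw": 0,"jaw": 0.7},
    {"translation": [0,0,0],"yaw": 0,"jaw": 0.7},
  ],
)

```text
clock: 16.33
ee_pos: [442.8, -221.2, 72.3]
tcp_rot: [-0.001, 3.141, -0.0]
force: [0.5, -0.6, 0.1]
width: 0.698
```

```bash
python3 snap.py w10;python3 meas.py w10
```

```text
16.3333 [ 442.83344333 -221.18442607   72.25451714] [-1.36689103e-03  3.14114620e+00 -3.89564769e-04]
w10 part px [294. 117.] rect [ 375.6 -213.8] [33.7 34. ] 1.0 circ [ 375.6 -213.9] 17.2 z [35.6 36.8 37.8] [107. 155. 151.]
w10 part px [278. 237.] rect [ 442.1 -222. ] [33.7 33.4] 32.4 circ [ 442.2 -222.2] 17.0 z [35.3 36.8 37.7] [100.  75.  56.]
w10 part px [ 31. 255.] rect [ 451.9 -366.9] [39.8  7.8] 62.9 circ [ 454.8 -368.3] 19.9 z [31.4 37.3 43.9] [ 28.  59. 105.]
w10 blue px [371. 213.] rect [ 444.1 -160.1] [117.4 281.1] 0.0 z [-0.4  0.2  0.6  1.1  1.7] mean [ 438.5 -159.7]
```

View pics/w10.png

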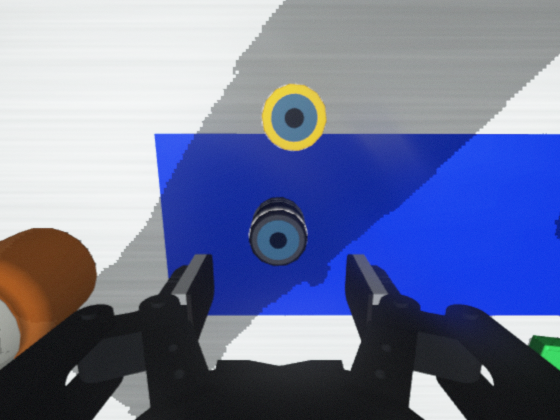

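jog_arm(
  increments=[
    {"translation": [0,-0.8,20],"yaw": 0,"jaw": 0.7},
    {"translation": [0,0,25],"yaw": 0,"jaw": 0.7},
    {"translation": [0,0,15],"yaw": 0,"jaw": 0.7},
    {"translation": [0,0,0],"yaw": 0,"jaw": 0.7},
    {"translation": [0,0,0],"yaw": 0,"jaw": 0.7},
    {"translation": [0,0,0],"yaw": 0,"jaw": 0.1},
    {"translation": [0,0,0],"yaw": 0,"jaw": 0.1},
    {"translation": [0,0,0],"yaw": 0,"jaw": 0.1},
    {"translation": [0,0,0],"yaw": 0,"jaw": 0.1},
    {"translation": [0,0,0],"yaw": 0,"jaw": 0.1},
    {"translation": [0,0,0],"yaw": 0,"jaw": 0.1},
    {"translation": [0,0,0],"yaw": 0,"jaw": 0.1},
  ],
)

```text
clock: 17.38
ee_pos: [443.3, -222.9, 13.5]
tcp_rot: [-0.001, 3.139, -0.003]
force: [0.2, 0.5, 7.4]
width: 0.378
```

jog_arm(
  increments=[
    {"translation": [0,0,-15],"yaw": 0,"jaw": 0.1},
    {"translation": [0,0,-25],"yaw": 0,"jaw": 0.1},
    {"translation": [0,0,-25],"yaw": 0,"jaw": 0.1},
    {"translation": [0,0,-25],"yaw": 0,"jaw": 0.1},
    {"translation": [-12,27,0],"yaw": 0,"jaw": 0.1},
    {"translation": [-12,27,0],"yaw": 0,"jaw": 0.1},
    {"translation": [-12,27,0],"yaw": 0,"jaw": 0.1},
    {"translation": [-12,27,0],"yaw": 0,"jaw": 0.1},
    {"translation": [-12,27,0],"yaw": 0,"jaw": 0.1},
    {"translation": [-12,27,0],"yaw": 0,"jaw": 0.1},
    {"translation": [-12,27,0],"yaw": 0,"jaw": 0.1},
    {"translation": [-12,27,0],"yaw": 0,"jaw": 0.1},
  ],
)

```text
clock: 18.38
ee_pos: [538.8, -4.6, 102.4]
tcp_rot: [-0.001, 3.141, -0.001]
force: [0.5, 0.1, -0.8]
width: 0.38
```

jog_arm(
  increments=[
    {"translation": [-12,27,0],"yaw": 0,"jaw": 0.1},
    {"translation": [-12,27,0],"yaw": 0,"jaw": 0.1},
    {"translation": [-12,27,0],"yaw": 0,"jaw": 0.1},
    {"translation": [-12,27,0],"yaw": 0,"jaw": 0.1},
    {"translation": [-12,27,0],"yaw": 0,"jaw": 0.1},
    {"translation": [-12,27,0],"yaw": 0,"jaw": 0.1},
    {"translation": [-12,27,0],"yaw": 0,"jaw": 0.1},
    {"translation": [0,5,0],"yaw": 0,"jaw": 0.1},
    {"translation": [0,0,0],"yaw": 0,"jaw": 0.1},
    {"translation": [0,0,0],"yaw": 0,"jaw": 0.1},
    {"translation": [0,0,0],"yaw": 0,"jaw": 0.1},
  ],
)

```text
clock: 19.3
ee_pos: [621.8, 187.1, 102.0]
tcp_rot: [-0.001, -3.142, 0.001]
force: [-0.3, -0.0, -1.2]
width: 0.384
```

```bash
python3 snap.py w11
```

```text
19.3 [621.842897   187.09845223 101.95126021] [-6.03198658e-04 -3.14157861e+00  6.35194081e-04]
```

View pics/w11.png

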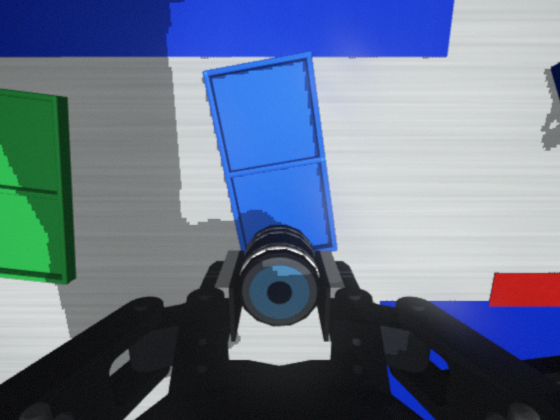

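Run:
```python
from h import *
a=load('w11.npz')
def pl(u,v,z=12):
    c,d=rayw(a,a['pos'],a['rot'],u,v);return (c+d*(z-c[2])/d[2])[:2]
A,B,C,D,E=[pl(*q) for q in[(203,73),(310,53),(229,173),(325,158),(337,249)]]
n=(A+B)/2;m=(C+D)/2;ax=(m-n)/np.linalg.norm(m-n);print(np.linalg.norm(m-n),np.linalg.norm(E-B),np.degrees(np.arctan2(ax[1],ax[0])),n+70*ax, n+104*ax,n+36*ax, np.linalg.norm(A-B))
```

```text
67.51640012923119 136.84426894119056 11.187782020830554 [589.43988308 185.39275373] [622.79376586 191.9896093 ] [556.0860003  178.79589815] 70.27046233027843
```

jog_arm(
  increments=[
    {"translation": [0,2.5,20],"yaw": 0,"jaw": 0.1},
    {"translation": [0,0,25],"yaw": 0,"jaw": 0.1},
    {"translation": [0,0,22],"yaw": 0,"jaw": 0.1},
    {"translation": [0,0,10],"yaw": 0,"jaw": 0.1},
    {"translation": [0,0,4],"yaw": 0,"jaw": 0.1},
    {"translation": [0,0,0],"yaw": 0,"jaw": 0.1},
    {"translation": [0,0,0],"yaw": 0,"jaw": 0.1},
    {"translation": [0,0,0],"yaw": 0,"jaw": 0.1},
  ],
)

```text
clock: 20.02
ee_pos: [623.2, 190.4, 22.6]
tcp_rot: [-0.0, 3.139, 0.0]
force: [-0.5, 0.8, -0.1]
width: 0.383
```

jog_arm(
  increments=[
    {"translation": [0,0,2],"yaw": 0,"jaw": 0.1},
    {"translation": [0,0,1],"yaw": 0,"jaw": 0.1},
    {"translation": [0,0,0],"yaw": 0,"jaw": 0.1},
    {"translation": [0,0,0],"yaw": 0,"jaw": 0.1},
  ],
)

```text
clock: 20.35
ee_pos: [622.0, 190.6, 17.8]
tcp_rot: [-0.001, 3.142, -0.0]
force: [0.2, -0.4, -1.0]
width: 0.38
```

jog_arm(
  increments=[
    {"translation": [0,0,1.5],"yaw": 0,"jaw": 0.1},
    {"translation": [0,0,0.5],"yaw": 0,"jaw": 0.1},
    {"translation": [0,0,0],"yaw": 0,"jaw": 0.1},
    {"translation": [0,0,0],"yaw": 0,"jaw": 0.1},
  ],
)

```text
clock: 20.68
ee_pos: [622.3, 190.6, 16.6]
tcp_rot: [-0.001, 3.141, -0.0]
force: [-1.7, -0.1, 5.9]
width: 0.378
```

jog_arm(
  increments=[
    {"translation": [0,0,0],"yaw": 0,"jaw": 0.6},
    {"translation": [0,0,0],"yaw": 0,"jaw": 0.6},
    {"translation": [0,0,0],"yaw": 0,"jaw": 0.6},
    {"translation": [0,0,-10],"yaw": 0,"jaw": 0.6},
    {"translation": [0,0,-25],"yaw": 0,"jaw": 0.6},
    {"translation": [0,0,-30],"yaw": 0,"jaw": 0.6},
    {"translation": [20.5,-22.4,0],"yaw": 0,"jaw": 0.7},
    {"translation": [20.5,-22.4,0],"yaw": 0,"jaw": 0.7},
    {"translation": [20.5,-22.4,0],"yaw": 0,"jaw": 0.7},
    {"translation": [20.5,-22.4,0],"yaw": 0,"jaw": 0.7},
    {"translation": [20.5,-22.4,0],"yaw": 0,"jaw": 0.7},
    {"translation": [20.5,-22.4,0],"yaw": 0,"jaw": 0.7},
  ],
)

```text
clock: 21.68
ee_pos: [498.2, 55.3, 81.4]
tcp_rot: [-0.001, 3.141, -0.0]
force: [0.5, -0.7, 0.6]
width: 0.698
```

jog_arm(
  increments=[
    {"translation": [20.5,-22.4,0],"yaw": 0,"jaw": 0.7},
    {"translation": [20.5,-22.4,0],"yaw": 0,"jaw": 0.7},
    {"translation": [20.5,-22.4,0],"yaw": 0,"jaw": 0.7},
    {"translation": [0,0,10],"yaw": 0,"jaw": 0.7},
    {"translation": [0,0,0],"yaw": 0,"jaw": 0.7},
    {"translation": [0,0,0],"yaw": 0,"jaw": 0.7},
    {"translation": [0,0,0],"yaw": 0,"jaw": 0.7},
  ],
)

```text
clock: 22.27
ee_pos: [438.1, -10.7, 71.2]
tcp_rot: [-0.002, 3.141, -0.0]
force: [-0.1, 0.4, -0.2]
width: 0.699
```

```bash
python3 snap.py w12;python3 meas.py w12
```

```text
22.2667 [438.10616088 -10.68762757  71.22942549] [-1.68631646e-03  3.14117391e+00 -6.75334010e-05]
w12 part px [279. 237.] rect [436.8 -11.2] [33.5 33.6] 18.4 circ [437.2 -11.1] 17.2 z [35.3 36.8 37.8] [142. 110.  81.]
w12 part px [491. 254.] rect [448.5 111.7] [20.5 32.9] 8.9 circ [449.1 111.8] 18.8 z [33.  36.  37.1] [157. 162. 152.]
w12 blue px [264. 214.] rect [441.2 -11. ] [112.5 402.1] 0.0 z [-0.3  0.3  0.7  1.2  1.8] mean [433.8 -21.6]
```

View pics/w12.png

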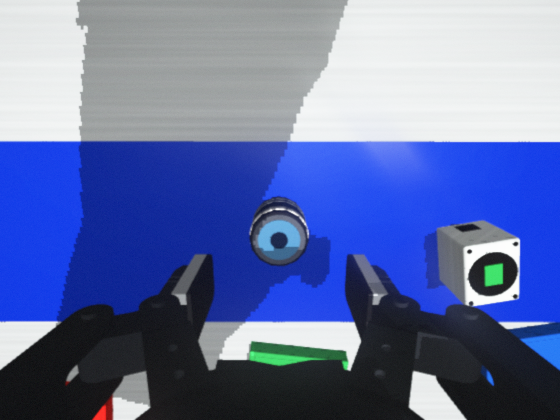

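jog_arm(
  increments=[
    {"translation": [1,0,20],"yaw": 0,"jaw": 0.7},
    {"translation": [0,0,25],"yaw": 0,"jaw": 0.7},
    {"translation": [0,0,14],"yaw": 0,"jaw": 0.7},
    {"translation": [0,0,0],"yaw": 0,"jaw": 0.7},
    {"translation": [0,0,0],"yaw": 0,"jaw": 0.7},
    {"translation": [0,0,0],"yaw": 0,"jaw": 0.1},
    {"translation": [0,0,0],"yaw": 0,"jaw": 0.1},
    {"translation": [0,0,0],"yaw": 0,"jaw": 0.1},
    {"translation": [0,0,0],"yaw": 0,"jaw": 0.1},
    {"translation": [0,0,0],"yaw": 0,"jaw": 0.1},
    {"translation": [0,0,0],"yaw": 0,"jaw": 0.1},
    {"translation": [0,0,0],"yaw": 0,"jaw": 0.1},
  ],
)

```text
clock: 23.32
ee_pos: [437.8, -11.4, 13.4]
tcp_rot: [-0.001, 3.139, -0.001]
force: [-1.4, 1.0, 6.8]
width: 0.38
```

jog_arm(
  increments=[
    {"translation": [0,0,-15],"yaw": 0,"jaw": 0.1},
    {"translation": [0,0,-25],"yaw": 0,"jaw": 0.1},
    {"translation": [0,0,-25],"yaw": 0,"jaw": 0.1},
    {"translation": [0,0,-25],"yaw": 0,"jaw": 0.1},
    {"translation": [-14.7,23.6,0],"yaw": 0,"jaw": 0.1},
    {"translation": [-14.7,23.6,0],"yaw": 0,"jaw": 0.1},
    {"translation": [-14.7,23.6,0],"yaw": 0,"jaw": 0.1},
    {"translation": [-14.7,23.6,0],"yaw": 0,"jaw": 0.1},
    {"translation": [-14.7,23.6,0],"yaw": 0,"jaw": 0.1},
    {"translation": [-14.7,23.6,0],"yaw": 0,"jaw": 0.1},
    {"translation": [-14.7,23.6,0],"yaw": 0,"jaw": 0.1},
    {"translation": [-14.7,23.6,0],"yaw": 0,"jaw": 0.1},
  ],
)

```text
clock: 24.32
ee_pos: [555.0, 179.1, 102.3]
tcp_rot: [-0.001, 3.141, -0.0]
force: [1.5, 0.3, -0.1]
width: 0.381
```

jog_arm(
  increments=[
    {"translation": [0,0,0],"yaw": 0,"jaw": 0.1},
    {"translation": [0,0,0],"yaw": 0,"jaw": 0.1},
    {"translation": [0,0,0],"yaw": 0,"jaw": 0.1},
    {"translation": [0,0,0],"yaw": 0,"jaw": 0.1},
  ],
)

```text
clock: 24.65
ee_pos: [553.9, 177.0, 102.0]
tcp_rot: [0.001, 3.141, -0.0]
force: [0.4, 0.2, 0.1]
width: 0.379
```

```bash
python3 snap.py w13
```

```text
24.65 [553.90129055 177.02469676 102.03708365] [ 5.04737301e-04  3.14144930e+00 -4.53769721e-04]
```

View pics/w13.png

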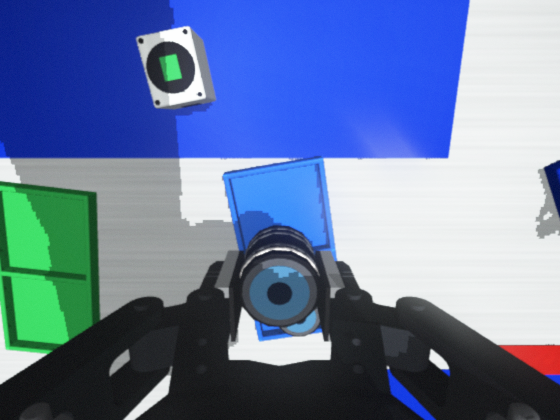

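Lens held over the near blue bay. Lowering.

jog_arm(
  increments=[
    {"translation": [-1,0,20],"yaw": 0,"jaw": 0.1},
    {"translation": [0,0,25],"yaw": 0,"jaw": 0.1},
    {"translation": [0,0,22],"yaw": 0,"jaw": 0.1},
    {"translation": [0,0,10],"yaw": 0,"jaw": 0.1},
    {"translation": [0,0,4],"yaw": 0,"jaw": 0.1},
    {"translation": [0,0,2],"yaw": 0,"jaw": 0.1},
    {"translation": [0,0,0],"yaw": 0,"jaw": 0.1},
    {"translation": [0,0,0],"yaw": 0,"jaw": 0.1},
    {"translation": [0,0,0],"yaw": 0,"jaw": 0.1},
  ],
)

```text
clock: 25.45
ee_pos: [556.1, 177.7, 20.1]
tcp_rot: [-0.0, 3.14, 0.0]
force: [-0.3, -0.1, 0.4]
width: 0.381
```

jog_arm(
  increments=[
    {"translation": [0,0,1],"yaw": 0,"jaw": 0.1},
    {"translation": [0,0,0],"yaw": 0,"jaw": 0.1},
    {"translation": [0,0,0],"yaw": 0,"jaw": 0.1},
  ],
)

```text
clock: 25.7
ee_pos: [555.2, 177.7, 18.0]
tcp_rot: [-0.001, 3.141, -0.0]
force: [0.4, -0.2, -0.3]
width: 0.38
```

jog_arm(
  increments=[
    {"translation": [0,0,1.5],"yaw": 0,"jaw": 0.1},
    {"translation": [0,0,0.5],"yaw": 0,"jaw": 0.1},
    {"translation": [0,0,0],"yaw": 0,"jaw": 0.1},
    {"translation": [0,0,0],"yaw": 0,"jaw": 0.1},
  ],
)

```text
clock: 26.03
ee_pos: [555.4, 177.7, 16.4]
tcp_rot: [-0.001, 3.141, -0.0]
force: [-1.2, -0.5, 6.3]
width: 0.379
```

jog_arm(
  increments=[
    {"translation": [0,0,0],"yaw": 0,"jaw": 0.6},
    {"translation": [0,0,0],"yaw": 0,"jaw": 0.6},
    {"translation": [0,0,0],"yaw": 0,"jaw": 0.6},
    {"translation": [0,0,-10],"yaw": 0,"jaw": 0.6},
    {"translation": [0,0,-25],"yaw": 0,"jaw": 0.6},
    {"translation": [0,0,-30],"yaw": 0,"jaw": 0.6},
    {"translation": [24,-16,0],"yaw": 0,"jaw": 0.7},
    {"translation": [24,-16,0],"yaw": 0,"jaw": 0.7},
    {"translation": [24,-16,0],"yaw": 0,"jaw": 0.7},
    {"translation": [24,-16,0],"yaw": 0,"jaw": 0.7},
    {"translation": [0,0,5],"yaw": -5.2,"jaw": 0.7},
    {"translation": [0,0,5],"yaw": -5.2,"jaw": 0.7},
  ],
)

```text
clock: 27.03
ee_pos: [458.7, 113.0, 71.8]
tcp_rot: [-0.289, 3.126, -0.001]
force: [0.6, 0.5, -0.5]
width: 0.703
```

jog_arm(
  increments=[
    {"translation": [0,0,0],"yaw": 0,"jaw": 0.7},
    {"translation": [0,0,0],"yaw": 0,"jaw": 0.7},
    {"translation": [0,0,0],"yaw": 0,"jaw": 0.7},
  ],
)

```text
clock: 27.28
ee_pos: [459.4, 113.7, 71.3]
tcp_rot: [-0.281, 3.129, -0.0]
force: [0.0, 0.2, -0.0]
width: 0.7
```

```bash
python3 snap.py w14;python3 meas.py w14
```

```text
27.2833 [459.44174893 113.74136813  71.33169096] [-2.80973293e-01  3.12857503e+00 -2.14632502e-04]
w14 part px [280. 236.] rect [458.2 113.8] [39.2 32. ] 10.5 circ [458.3 113.8] 24.6 z [35.3 36.4 37.5] [149. 151. 135.]
w14 blue px [259. 188.] rect [450.1 114.4] [374.1 130. ] 90.0 z [-0.4  0.3  0.7  1.2  1.8] mean [440.5  98.6]
```

View pics/w14.png

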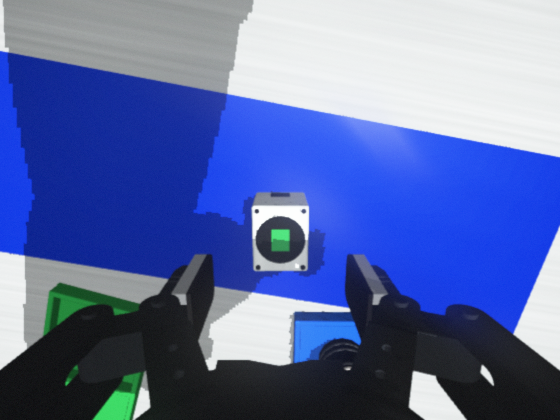

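jog_arm(
  increments=[
    {"translation": [0.7,0,20],"yaw": 0,"jaw": 0.7},
    {"translation": [0,0,25],"yaw": 0,"jaw": 0.7},
    {"translation": [0,0,14],"yaw": 0,"jaw": 0.7},
    {"translation": [0,0,0],"yaw": 0,"jaw": 0.7},
    {"translation": [0,0,0],"yaw": 0,"jaw": 0.7},
    {"translation": [0,0,0],"yaw": 0,"jaw": 0.1},
    {"translation": [0,0,0],"yaw": 0,"jaw": 0.1},
    {"translation": [0,0,0],"yaw": 0,"jaw": 0.1},
    {"translation": [0,0,0],"yaw": 0,"jaw": 0.1},
    {"translation": [0,0,0],"yaw": 0,"jaw": 0.1},
    {"translation": [0,0,0],"yaw": 0,"jaw": 0.1},
    {"translation": [0,0,0],"yaw": 0,"jaw": 0.1},
  ],
)

```text
clock: 28.33
ee_pos: [459.8, 113.5, 13.4]
tcp_rot: [-0.285, 3.126, -0.001]
force: [0.1, 0.7, 7.5]
width: 0.365
```

jog_arm(
  increments=[
    {"translation": [0,0,-15],"yaw": 0,"jaw": 0.1},
    {"translation": [0,0,-25],"yaw": 0,"jaw": 0.1},
    {"translation": [0,0,-25],"yaw": 5.2,"jaw": 0.1},
    {"translation": [0,0,-25],"yaw": 5.2,"jaw": 0.1},
    {"translation": [-22.3,-22.8,0],"yaw": 0,"jaw": 0.1},
    {"translation": [-22.3,-22.8,0],"yaw": 0,"jaw": 0.1},
    {"translation": [-22.3,-22.8,0],"yaw": 0,"jaw": 0.1},
    {"translation": [-22.3,-22.8,0],"yaw": 0,"jaw": 0.1},
    {"translation": [-22.3,-22.8,0],"yaw": 0,"jaw": 0.1},
    {"translation": [0,0,0],"yaw": 0,"jaw": 0.1},
    {"translation": [0,0,0],"yaw": 0,"jaw": 0.1},
    {"translation": [0,0,0],"yaw": 0,"jaw": 0.1},
  ],
)

```text
clock: 29.33
ee_pos: [569.6, -0.2, 101.8]
tcp_rot: [-0.0, -3.141, -0.0]
force: [-0.6, 0.3, -0.8]
width: 0.366
```

```bash
python3 snap.py w15
```

```text
29.3333 [ 5.69631075e+02 -2.20334764e-01  1.01784661e+02] [-4.27092649e-06 -3.14101754e+00 -3.88616444e-04]
```

View pics/w15.png

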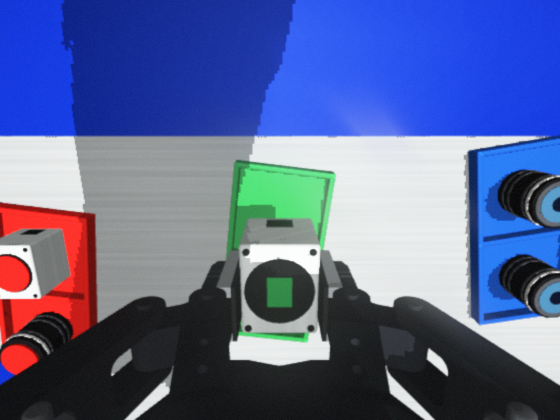

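jog_arm(
  increments=[
    {"translation": [-1,0,20],"yaw": 0,"jaw": 0.1},
    {"translation": [0,0,25],"yaw": 0,"jaw": 0.1},
    {"translation": [0,0,22],"yaw": 0,"jaw": 0.1},
    {"translation": [0,0,10],"yaw": 0,"jaw": 0.1},
    {"translation": [0,0,4],"yaw": 0,"jaw": 0.1},
    {"translation": [0,0,2],"yaw": 0,"jaw": 0.1},
    {"translation": [0,0,0],"yaw": 0,"jaw": 0.1},
    {"translation": [0,0,0],"yaw": 0,"jaw": 0.1},
    {"translation": [0,0,1],"yaw": 0,"jaw": 0.1},
    {"translation": [0,0,0],"yaw": 0,"jaw": 0.1},
    {"translation": [0,0,0],"yaw": 0,"jaw": 0.1},
  ],
)

```text
clock: 30.3
ee_pos: [571.3, -0.5, 18.3]
tcp_rot: [-0.001, 3.141, -0.0]
force: [-0.5, 0.0, -0.3]
width: 0.361
```

jog_arm(
  increments=[
    {"translation": [0,0,1.5],"yaw": 0,"jaw": 0.1},
    {"translation": [0,0,0],"yaw": 0,"jaw": 0.1},
    {"translation": [0,0,0],"yaw": 0,"jaw": 0.1},
  ],
)

```text
clock: 30.55
ee_pos: [571.2, -0.5, 16.4]
tcp_rot: [-0.0, 3.141, -0.0]
force: [1.1, -0.6, 0.8]
width: 0.363
```

jog_arm(
  increments=[
    {"translation": [0,0,0.7],"yaw": 0,"jaw": 0.1},
    {"translation": [0,0,0],"yaw": 0,"jaw": 0.1},
    {"translation": [0,0,0],"yaw": 0,"jaw": 0.1},
  ],
)

```text
clock: 30.8
ee_pos: [571.2, -0.6, 16.4]
tcp_rot: [-0.0, 3.141, -0.001]
force: [-2.1, 0.3, 7.8]
width: 0.366
```

Contact (7.8 N). Release, rise, and look from above.

jog_arm(
  increments=[
    {"translation": [0,0,0],"yaw": 0,"jaw": 0.6},
    {"translation": [0,0,0],"yaw": 0,"jaw": 0.6},
    {"translation": [0,0,0],"yaw": 0,"jaw": 0.6},
    {"translation": [0,0,-10],"yaw": 0,"jaw": 0.6},
    {"translation": [0,0,-25],"yaw": 0,"jaw": 0.6},
    {"translation": [0,0,-30],"yaw": 0,"jaw": 0.6},
    {"translation": [-10,0,-35],"yaw": 0,"jaw": 0.8},
    {"translation": [-10,0,-35],"yaw": 0,"jaw": 0.8},
    {"translation": [-10,0,-35],"yaw": 0,"jaw": 0.8},
    {"translation": [-10,0,-35],"yaw": 0,"jaw": 0.8},
    {"translation": [-10,0,-35],"yaw": 0,"jaw": 0.8},
    {"translation": [-10,0,-20],"yaw": 0,"jaw": 0.8},
  ],
)

```text
clock: 31.8
ee_pos: [631.9, -0.5, 280.9]
tcp_rot: [-0.001, 3.137, -0.002]
force: [0.8, -0.2, 0.5]
width: 0.799
```

jog_arm(
  increments=[
    {"translation": [0,0,0],"yaw": 0,"jaw": 0.8},
    {"translation": [0,0,0],"yaw": 0,"jaw": 0.8},
    {"translation": [0,0,0],"yaw": 0,"jaw": 0.8},
    {"translation": [0,0,0],"yaw": 0,"jaw": 0.8},
  ],
)

```text
clock: 32.13
ee_pos: [630.2, -0.2, 274.3]
tcp_rot: [0.001, -3.139, -0.001]
force: [-0.3, 0.6, -0.5]
width: 0.801
```

```bash
python3 snap.py w16;python3 meas.py w16|grep part
python3 - <<'E'
from bench import env
import cv2
for n in['scene','side']: cv2.imwrite(f'pics/{n}9.png',cv2.resize(env.grab_frame(n)['img'],(800,600)))
E
```

```text
32.1333 [ 6.30161674e+02 -2.49252291e-01  2.74264145e+02] [ 5.45016168e-04 -3.13940291e+00 -5.21888767e-04]
w16 part px [441. 110.] rect [555.5 176.5] [34.  33.5] 71.9 circ [555.3 176.9] 17.4 z [35.7 39.5 40.7] [112.  89.  66.]
w16 part px [279. 124.] rect [570.4  -1. ] [38.5 31.3] 0.2 circ [ 5.705e+02 -3.000e-01] 24.2 z [38.3 39.5 40.7] [147. 161. 140.]
w16 part px [120. 154.] rect [ 603.5 -181. ] [32.6 40.2] 89.8 circ [ 603.4 -180.8] 24.9 z [37.6 39.9 41.9] [112. 115. 195.]
w16 part px [445. 170.] rect [621.6 189.6] [33.4 33.8] 20.0 circ [621.6 190. ] 17.5 z [36.  39.4 40.7] [112.  89.  66.]
w16 part px [121. 212.] rect [ 672.  -188.5] [33.2 33.8] 68.0 circ [ 671.8 -189. ] 17.5 z [35.4 40.2 41.9] [ 35.  37. 152.]
w16 part px [ 18. 268.] rect [ 745.6 -321.7] [58.8  6.4] 85.6 circ [ 746.5 -321.8] 29.5 z [32.9 34.3 35.3] [226. 227. 227.]
```

View pics/w16.png

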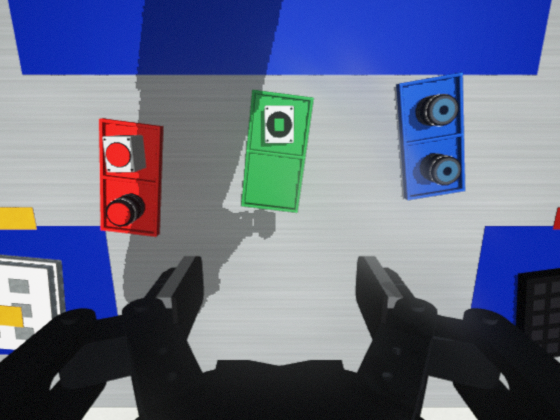

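View pics/side9.png

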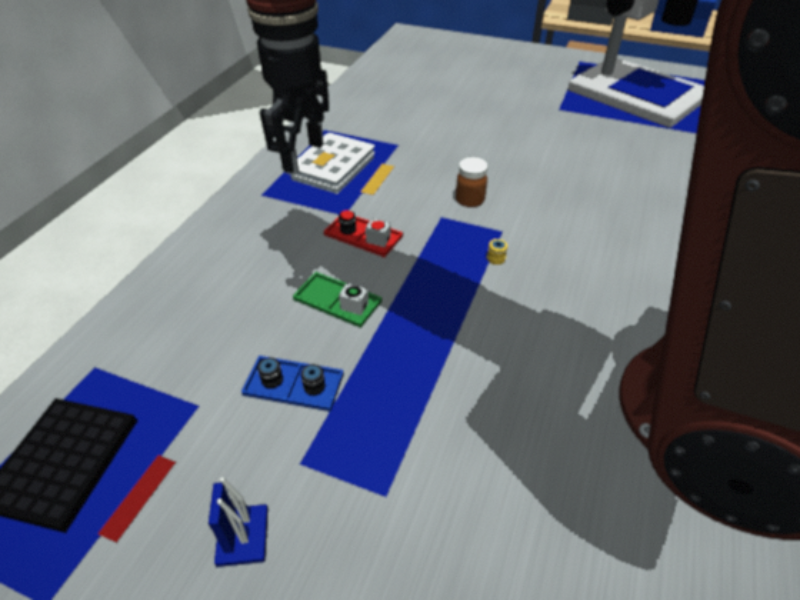

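```bash
python3 -c "
from bench import env
print(env.finish_job())"
```

```text
the job is handed in; nothing more can be done
None
```

All five parts are in their trays, and the job was handed in at about 32 s of robot time. The order was:

1. The capped lens and capped camera went into the red tray, in the far and near bays.
2. The two good lenses went into the blue tray, one per bay.
3. The good camera went into the near bay of the green tray.

**Placing:** I lowered each part until the wrist felt it touch the tray floor (6–8 N) before letting go, so nothing was dropped.

**Last checks:** A wrist picture from above measured every part top at 39–40 mm, which is the 3 mm floor plus 36 mm. All five are upright, and each centre is within about 2 mm of its bay centre. The side picture shows the tweezer stand, jar and yellow look-alike standing, with no sign of having moved. I checked those by eye, not by measurement. The gripper was clear of everything.

**Disagreements:**
- **Camera positions:** My rough single-pixel readings from the scene and side cameras differed by up to about 14 mm, so I used the wrist camera for positions.
- **Capped lens height:** Triangulating its cap gave 31 mm where the depth map gave about 38 mm; I went with the depth map, which matches the stated size.
- **Short move:** One move toward the capped camera stopped about 42 mm short, probably because a joint speed limit cut it. I corrected it before grasping.

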